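Take a drilled block out of the vise and store it in the free bay

TASK

Slide the vise's moving jaw fully open by its red pull bar, lift the drilled block out by its two ends and set it down flat on the bench. Then take it again by its long sides and lay it flat, drilled face up, on the green pad of whichever bay of the grey stand is empty, lengthwise between the two end cheeks. Do not drop the block, and leave the stored block, the mortar cube and the mortar spacer where they are.

Things in the scene. Friction and masses are not known exactly. Their poses are not given: they have to be found in the camera images.
- block: the finished part: bare aluminium block 34 mm (its x) by 64 mm (its y, the long axis) by 30 mm high (its z), two dark drilled holes in its top face, 0.17 kg. Origin at the centre of its underside. At the start it lies on the vise's bed against the fixed jaw, its long axis along the vise's y, its two ends standing 10 mm out past both sides of the jaws (within 3 mm)
- vise: blue bench vise bolted to the bench. Origin on the bench under the block's place; x points from the moving to the fixed jaw (away from the robot), y along the jaws. Foot plate 165 x 90 mm (x -102 to +62 mm), 12 mm high; bed 44 mm wide (y), its top 40 mm over the bench. Fixed jaw: x +17 to +47 mm, 44 mm wide, top 76 mm over the bench
- vise_jaw (a joint): how far the moving jaw is open, m: 0 closed, 0.045 fully open; starts 0 to 0.003. It slides along the vise's -x (towards the robot) with 5 N friction and stays where left. 44 mm wide (y); closed, its face is at x = -18 mm, and a 6 mm thick steel lip (top 78 mm over the bench) reaches 9 mm over the block's near upper edge and holds it down until the jaw is opened
- vise_handle (a point): centre of the red pull bar that stands on the moving jaw: 12 mm thick along the vise's x, 44 mm long along its y, from 88 to 114 mm over the bench (this point is at 101 mm); moves with the jaw. Below it, the lip's top is at 78 mm; the bar can be pinched from above across its 12 mm
- stand: grey stand fixed to the bench, 108 (x) by 220 mm (y), floor 12 mm thick; origin on the bench under its middle. Two bays side by side along its y, 110 mm apart. Each has two upright end cheeks 12 mm thick, 60 mm wide (y), rising 40 mm over the floor, 72 mm clear between them along x; its sides are open, so the cheeks leave no room for fingers at the block's ends
- bay_left (a point): centre of the green pad (71 x 46 mm, flush) on the floor of the bay at the stand's +y (left) side, 12 mm over the bench; axes as the stand's: a stored block has its long axis along x. One bay is empty at the start, the other holds stored_block
- bay_right (a point): the same for the bay at the stand's -y (right) side
- stored_block: an equal block that already lies in one of the two bays; origin and axes as the block's
- mortar_cube: bystander: 50 mm grey mortar cube on the bench beyond the work; origin at the centre of its underside. Fixed round it: two round tins (60 mm high) near x 0.6 to 0.7, y -0.06 to -0.11; a 330 mm high pipe at x 0.76, y 0.26; and a metal air pot with clamps and gauge, about 0.2 m across and over 0.3 m high, at x 0.72, y -0.36: swing past it on the robot's side
- spacer: bystander: grey mortar spacer block, 40 x 50 x 36 mm, on the bench behind the gap between vise and stand; origin at the centre of its underside. The bench between the vise and the stand, around x = 0.46, y = 0.01, is clear

How it is judged:
By the outcome, as a careful person would: the job done as asked, in the order asked, and still so for the second after the job is handed in, with the robot touching nothing.
It also fails if it takes over 72 s, if anything falls off the work surface, if the arm or the gripper's body presses on something with over 40 N, if the wrist force passes 120 N, or if a joint passes its speed limit or range.

ROBOT

A 6-joint arm with a two-finger parallel gripper is mounted at the origin on a cart in front of the work surface, level with it; the furniture and walls round the work are solid. World frame = base frame: x ahead of the robot, y to its left, z up, the work surface at z = 0. Lengths are in m, angles in rad, forces in N, time in s.
With the tool pointing down it reaches from about 0.25 to 0.85 m from the base axis. Payload 12.5 kg.
Tool frame: the origin (TCP) lies midway between the tips of the shut fingers; the grasp point (between the pads) lies 19 mm behind it; z points along the fingers, y is the line along which they close (so a half turn about z gives the same grasp; the last joint's range is limited). The gripper opens to 93 mm and grips with 3 to 60 N. Pads are 15 mm wide; open, the fingers measure 128 mm over their backs; the gripper's body (75 mm by 188 mm) begins 65 mm behind the grasp point.
Start: joints at [1.042, 0.351, 1.652, -0, 1.139, -0.085], TCP at [0.236, 0.497, 0.219] pointing down, gripper open.
Joint ranges: [-2.75, 2.75], [-0.79, 2.1], [0.01, 2.65], [-1.57, 4.71], [0.07, 3.14], [-2.87, 2.87]. Speed limits (rad/s): [2.22, 2.22, 2.79, 3.14, 3.14, 3.14].

INTERFACE

Orientations are given as a unit quaternion [w, x, y, z].
In Python, from workcell import status, imaging, order gives the robot as it stands.
- The arm moves only by the tool drive_tool, never from a script. Its arguments are lists of equal length, an entry for each row: "translation": the shift along the tool's x, y, z normalised to -1 to 1, where 1 is 1000 mm, a list of three; "twist": the turn about the tool's z normalised to -1 to 1, where 1 is 45 degrees. A call has 1 to 5 rows; each row is the pose to reach, as a shift and turn from the pose commanded when the call began, along the tool's axes at that moment; what a row does not reach only later rows make up. A row lasts 1/8 s, in which the tool goes at most 62.5 mm and 10.7 degrees, less where a joint would pass 70% of its speed; a pose out of reach is approached as far as the arm can. A call with a number of a shift or a turn outside -1 to 1 is refused whole. A call with a gripper value outside its range is refused whole. "jaw" is the finger opening in mm, from 0 to 93, set as the call begins (left out, the last holds). The fingers move at their own pace and stop on an object; "grip_force" is the grip in N (left out, the last holds). Time passes only in rows, so rows that repeat a pose let the fingers close. It gives the time, the measured TCP pose, the force, the opening and the grip force at its end, in the units of the state.
- status.sense(): the state, without advancing time (a new reading comes with each control period).
- imaging.camera(name): name is "scene" or "top" or "wrist"; returns a dict with "image" (420x560x3 uint8, red, green, blue), "fx", "fy", "cx", "cy" (pixels), "world_from_camera" (4x4, takes a point from camera to world coordinates). Camera axes: x right, y down, z forward; pixel columns grow to the right and rows downward; lengths in m; the calibration is good to about 2 mm. The wrist camera is an equidistant fisheye: a pixel r from the principal point sees the ray r / f radians off the axis. A picture is of the moment at which its call begins. There is no depth.
- order.job_done(): hands the job in; it is judged then, once.
The state is a dict: "time_s": time; "joint_positions": joint angles; "dq": joint speeds; "tau": joint torques, N m; "position": TCP position; "orientation": TCP orientation; "contact_force": force on the tool from outside, world axes, zero at the start; "torque": the same for the moment, N m; "finger_gap": finger opening in m; "gripper_force": force on a finger pad.
Only numpy, scipy, OpenCV 4.12 (cv2) and the standard library are available. Lean on these libraries where they do the work, as an engineer would, in place of code of your own. Each camera call takes 0.05 s, during which the arm holds its last target. There are 200 camera calls.

## Working session

There is one attempt and no reset: what is moved stays moved. The work goes in short steps, Python scripts to look and compute and a tool call to move; the robot and the scene stay as the last step left them, time stands still between calls to the robot, and variables do not carry over. Pictures are saved under pics/ and viewed, at most 10 in all, crops included, and the job is handed in when it is done.

Besides the shell and the picture viewer there is one more tool, called after "Emit:" as name(argument=value, ...), one argument or row to a line, values as JSON. drive_tool: Moves the arm, as the interface text tells. Scaled input: -1 to 1 covers 1000 mm each way for a shift and 45 degrees each way for a turn. Its arguments: {"type":"object","properties":{"translation":{"type":"array"},"twist":{"type":"array"},"jaw":{"type":"number"},"grip_force":{"type":"number"}},"required":["translation","twist"]}

```bash
mkdir -p pics
cat > h.py <<'E'
import numpy as np, cv2
from workcell import status, imaging, order
def snap(n,f):
    c=imaging.camera(n); cv2.imwrite('pics/'+f,c['image'][:,:,::-1])
    np.savez('pics/'+f+'.npz',**{k:np.array(v) for k,v in c.items()}); return c
def ray(c,u,v,z):
    T=np.array(c['world_from_camera']); d=T[:3,:3]@np.array([(u-c['cx'])/c['fx'],(v-c['cy'])/c['fy'],1]); o=T[:3,3]
    return o+d*(z-o[2])/d[2]
E
python3 - <<'E'
from h import *
s=status.sense(); print({k:np.round(v,3) for k,v in s.items()})
for n in('top','scene'):
    c=snap(n,n+'0.png'); print(c['fx'],c['cx'],c['cy'],np.round(c['world_from_camera'],3).tolist())
E
```

```text
{'time_s': np.float64(0.0), 'joint_positions': array([ 1.042,  0.351,  1.652,  0.   ,  1.139, -0.085]), 'dq': array([-0.   , -0.001, -0.001, -0.   , -0.001, -0.   ]), 'tau': array([ 0.0000e+00, -4.9734e+01, -2.8525e+01,  7.0000e-02,  2.6000e-02,
       -0.0000e+00]), 'position': array([0.236, 0.496, 0.218]), 'orientation': array([-0.   ,  0.22 ,  0.975, -0.001]), 'contact_force': array([ 0.064, -0.121, -0.414]), 'torque': array([ 0.016, -0.001, -0.011]), 'gripper_force': np.float64(0.0), 'finger_gap': np.float64(0.093)}
395.20388788113405 277.0247983522514 209.02566673874963 [[0.026, -0.994, 0.106, 0.465], [-1.0, -0.025, 0.018, -0.047], [-0.015, -0.107, -0.994, 1.095], [0.0, 0.0, 0.0, 1.0]]
499.3508369404953 278.0106510228627 211.6934071188558 [[0.675, -0.453, 0.582, -0.168], [-0.738, -0.402, 0.543, -0.701], [-0.012, -0.796, -0.605, 0.867], [0.0, 0.0, 0.0, 1.0]]
```

View pics/top0.png

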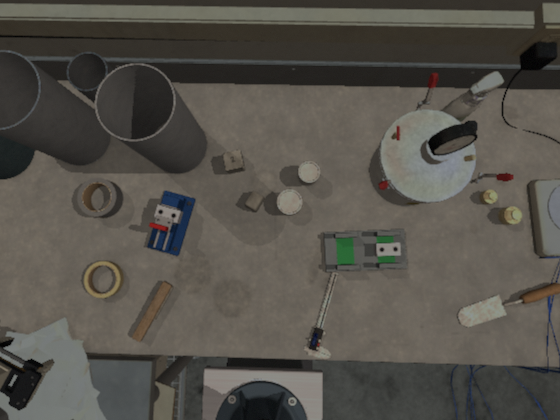

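View pics/scene0.png

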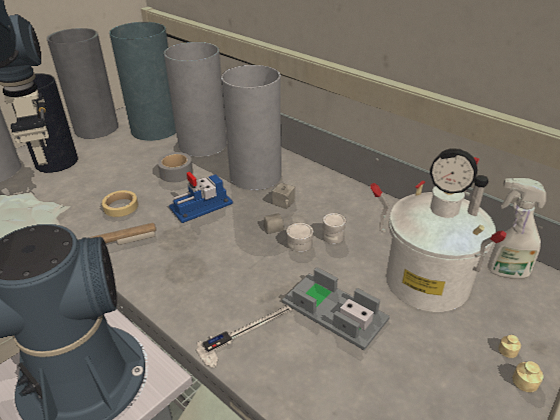

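The top view shows the vise near pixel (170,222) with its red bar at (160,228). The stand is near (365,250): its left bay (345,250) is empty, and the right bay (388,249) holds the stored block. I'll enlarge both for measuring.

Run:
```python
from h import *
a=cv2.imread('pics/top0.png')
v=cv2.resize(a[185:260,135:205],None,fx=8,fy=8,interpolation=cv2.INTER_CUBIC)[:600,:]
s=cv2.resize(a[222:278,312:414],None,fx=7.8,fy=7.8,interpolation=cv2.INTER_CUBIC)
cv2.imwrite('pics/v.png',v);cv2.imwrite('pics/s.png',s);print(v.shape,s.shape)
```

```text
(600, 560, 3) (437, 796, 3)
```

View pics/v.png

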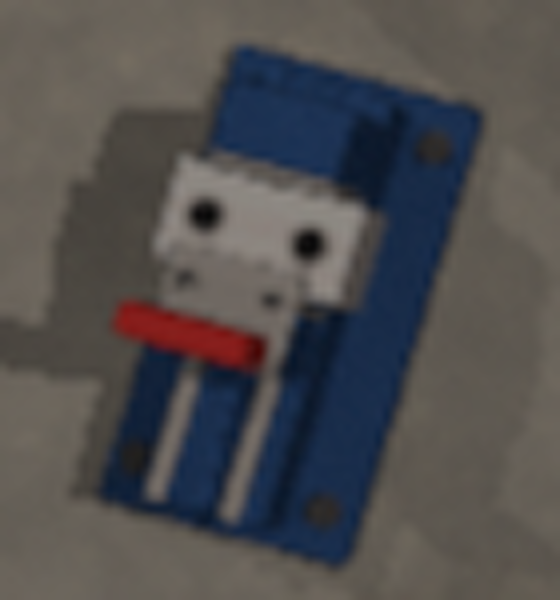

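View pics/s.png

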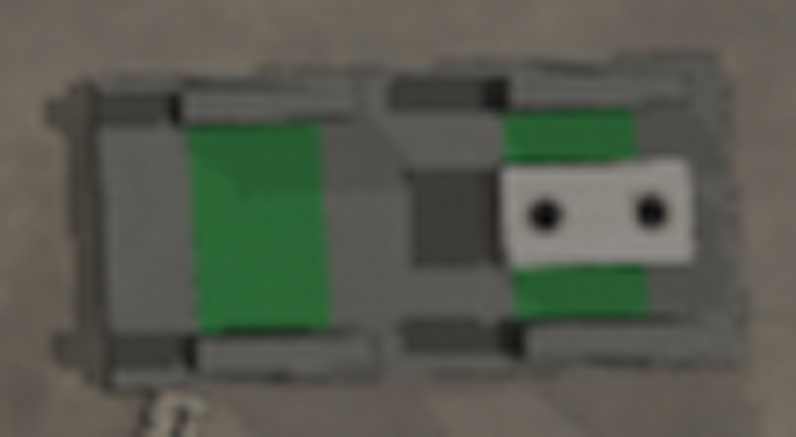

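Findings from the crops:
- **Vise:** the foot plate corners are at about (237,45), (483,110), (345,568) and (102,500). The red bar runs from (115,318) to (262,352), and the block's holes are at (205,214) and (309,244).
- **Stand:** the left pad corners are (190,127), (320,122), (330,328) and (200,332). The stored block lies crosswise in the right bay, so I leave it alone.

Run:
```python
from h import *
c=np.load('pics/top0.png.npz')
V=lambda p,z:ray(c,135+(p[0]+.5)/8-.5,185+(p[1]+.5)/8-.5,z)
S=lambda p,z:ray(c,312+(p[0]+.5)/7.8-.5,222+(p[1]+.5)/7.8-.5,z)
def fit(m,w):
    m=np.array(m);w=np.array(w)[:,:2];mm=m.mean(0);wm=w.mean(0)
    A=(m-mm);B=w-wm;th=np.arctan2((A[:,0]*B[:,1]-A[:,1]*B[:,0]).sum(),(A*B).sum())
    R=np.array([[np.cos(th),-np.sin(th)],[np.sin(th),np.cos(th)]]);t=wm-R@mm
    print('org',t.round(4),'deg',np.degrees(th).round(2),'res',(B-A@R.T).round(4).tolist());return t,R
# vise: far-left, far-right, near-right, near-left
p=[(237,45),(483,110),(345,568),(102,500)]
t,R=fit([(.062,.045),(.062,-.045),(-.102,-.045),(-.102,.045)],[V(q,.012) for q in p])
for q in [(205,214),(309,244)]: w=V(q,.07)[:2]; print('hole',w.round(4),'in vise',(R.T@(w-t)).round(4))
b=[(118,303),(265,342),(260,370),(112,332)]
b=[(117,304),(268,340),(262,370),(112,334)]
w=np.mean([V(q,.114)[:2] for q in b],0);print('bar',w.round(4),(R.T@(w-t)).round(4))
pts=[(-.0355,.023),(.0355,.023),(.0355,-.023),(-.0355,-.023)]
fit(pts,[S(q,.012) for q in[(200,332),(190,127),(320,122),(330,328)]])
for q in[(545,215),(652,211)]:print('stored hole',S(q,.042).round(4))
for q in[(500,170),(688,160),(695,260),(505,266)]:print('stored',S(q,.042).round(4))
print('spacer',ray(c,257,200,.036),'cube',ray(c,233,160,.05))
s=status.sense();from scipy.spatial.transform import Rotation as Ro
print(Ro.from_quat(np.roll(s['orientation'],-1)).as_matrix().round(3))
```

```text
org [0.5553 0.2588] deg -13.64 res [[-0.0006, -0.0002], [-0.0001, 0.0003], [0.0005, 0.0013], [0.0002, -0.0014]]
hole [0.5608 0.2771] in vise [0.001  0.0191]
hole [0.5518 0.2424] in vise [ 0.0005 -0.0167]
bar [0.518  0.2658] [-0.0378 -0.002 ]
org [ 0.4714 -0.2151] deg 3.33 res [[-0.0001, -0.0004], [0.0, -0.0003], [0.0003, 0.0003], [-0.0002, 0.0005]]
stored hole [ 0.4778 -0.3066  0.042 ]
stored hole [ 0.4801 -0.3427  0.042 ]
stored [ 0.4926 -0.2914  0.042 ]
stored [ 0.4976 -0.3549  0.042 ]
stored [ 0.464  -0.3571  0.042 ]
stored [ 0.4603 -0.2931  0.042 ]
spacer [0.60125369 0.02676533 0.036     ] cube [0.70669777 0.0941019  0.05      ]
[[-0.903  0.429 -0.001]
 [ 0.429  0.903 -0.001]
 [ 0.    -0.001 -1.   ]]
```

Emit:
drive_tool(
  translation=[
    [-0.353,-0.087,0],
    [-0.353,-0.087,0],
    [-0.353,-0.087,0],
    [-0.353,-0.087,0],
    [-0.353,-0.087,0],
  ],
  twist=[1,1,1,1,1],
  jaw=60,
  grip_force=30,
)

```text
time_s: 0.72
position: [0.4793, 0.2973, 0.2185]
orientation: [-0.0, 0.578, 0.816, -0.0]
contact_force: [1.4, 1.7, -0.8]
finger_gap: 0.0602
gripper_force: 0.0
```

```bash
cat > go.py <<'E'
# go.py x y z yaw_deg (angle of tool y) : prints shift/twist in call units
import sys; from h import *; from scipy.spatial.transform import Rotation as Ro
s=status.sense(); R=Ro.from_quat(np.roll(s['orientation'],-1)).as_matrix()
x,y,z,a=map(float,sys.argv[1:5]); yaw=np.degrees(np.arctan2(R[1,1],R[0,1]))
d=np.array([x,y,z])-s['position']
print('pos',np.round(s['position'],4),'yaw',yaw.round(2),'tz',R[:,2].round(4),'t',s['time_s'],'F',np.round(s['contact_force'],1),'gap',s['finger_gap'])
print('shift',(R.T@d).round(4),'twist',((yaw-a)/45).round(4))
E
python3 go.py .518 .266 .17 -13.9
```

```text
pos [0.4793 0.2973 0.2185] yaw 19.38 tz [-3.e-04 -1.e-04 -1.e+00] t 0.725 F [ 1.4  1.7 -0.8] gap 0.06019962112476022
shift [-0.0424  0.0261  0.0485] twist 0.7395
```

Emit:
drive_tool(
  translation=[
    [-0.042,0.026,0.03],
    [-0.042,0.026,0.048],
    [-0.042,0.026,0.048],
    [-0.042,0.026,0.048],
    [-0.042,0.026,0.048],
  ],
  twist=[0.74,0.74,0.74,0.74,0.74],
)

```text
time_s: 1.35
position: [0.5166, 0.2682, 0.1707]
orientation: [0.0, 0.785, 0.619, 0.0]
contact_force: [-0.1, 0.2, 0.4]
finger_gap: 0.0599
gripper_force: 0.0
```

```bash
python3 go.py .518 .266 .084 -13.9
python3 - <<'E'
from h import *
a=snap('wrist','w1.png');print(a['fx'],a['cx'],a['cy'],np.round(a['world_from_camera'],3).tolist())
E
```

```text
pos [0.5166 0.2682 0.1707] yaw -13.51 tz [ 2.e-04  0.e+00 -1.e+00] t 1.35 F [-0.1  0.2  0.4] gap 0.05990631736849683
shift [-0.0018  0.0019  0.0867] twist 0.0087
325.19226210127806 283.67785776540063 209.50190954902993 [[0.972, -0.224, -0.065, 0.534], [-0.233, -0.932, -0.279, 0.345], [0.002, 0.286, -0.958, 0.337], [0.0, 0.0, 0.0, 1.0]]
```

View pics/w1.png

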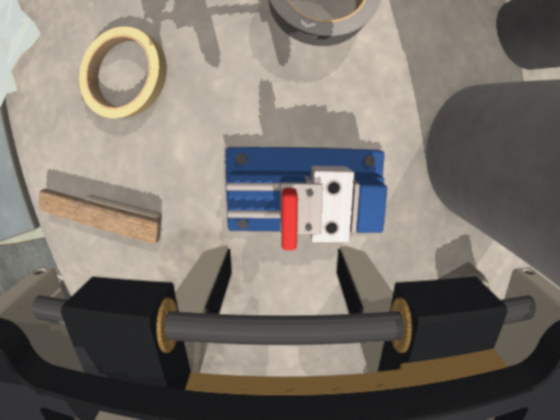

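The wrist view shows the vise square to the tool, with the bar's top from (289,188) to (289,249) and the holes at (333,187) and (332,228). I'll check these against the top-camera fit.

```bash
cat >> h.py <<'E'
def fray(c,u,v,z):
    T=np.array(c['world_from_camera']); p=np.array([(u-c['cx'])/c['fx'],(v-c['cy'])/c['fy']]); r=np.hypot(*p)
    d=T[:3,:3]@np.r_[p/r*np.sin(r),np.cos(r)]; o=T[:3,3]; return o+d*(z-o[2])/d[2]
E
python3 - <<'E'
from h import *
c=np.load('pics/w1.png.npz'); a=c['image'].astype(int)
m=(a[...,0]>150)&(a[...,1]<70)&(a[...,2]<70); v,u=np.where(m)
print('red',u.min(),u.max(),v.min(),v.max())
for q in[(289,190),(289,246)]:print('bar',fray(c,*q,.114).round(4))
h=[fray(c,*q,.07)for q in[(333,187),(332,228)]];print('holes',np.round(h,4),np.mean(h,0).round(4))
E
```

```text
red 282 296 195 247
bar [0.5263 0.2932 0.114 ]
bar [0.5165 0.2517 0.114 ]
holes [[0.5616 0.2769 0.07  ]
 [0.5536 0.2409 0.07  ]] [0.5576 0.2589 0.07  ]
```

Emit:
drive_tool(
  translation=[
    [0,0.002,0.045],
    [0,0.002,0.087],
    [0,0.002,0.087],
  ],
  twist=[0,0,0],
)

```text
time_s: 1.78
position: [0.5173, 0.2672, 0.0818]
orientation: [-0.001, 0.786, 0.618, -0.002]
contact_force: [-0.5, -0.1, 1.2]
finger_gap: 0.0602
gripper_force: 0.0
```

Emit:
drive_tool(
  translation=[
    [0,0,0],
    [0,0,0],
    [0,0,0],
    [0,0,0],
  ],
  twist=[0,0,0,0],
  jaw=0,
)

```text
time_s: 2.28
position: [0.5187, 0.2677, 0.0842]
orientation: [0.0, 0.786, 0.618, 0.0]
contact_force: [0.6, 0.7, 0.2]
finger_gap: 0.0246
gripper_force: 0.0
```

Emit:
drive_tool(
  translation=[
    [0,0,0],
    [0,0,0],
    [0,0,0],
  ],
  twist=[0,0,0],
)

```text
time_s: 2.65
position: [0.519, 0.2675, 0.0839]
orientation: [0.0, 0.787, 0.617, 0.0]
contact_force: [3.1, -1.5, -0.7]
finger_gap: 0.012
gripper_force: 30.0
```

Emit:
drive_tool(
  translation=[
    [0,-0.01,0],
    [0,-0.02,0],
    [0,-0.03,0],
    [0,-0.038,0],
    [0,-0.042,0],
  ],
  twist=[0,0,0,0,0],
)

```text
time_s: 3.28
position: [0.4781, 0.2778, 0.0838]
orientation: [0.0, 0.787, 0.618, 0.001]
contact_force: [5.2, -0.7, -1.6]
finger_gap: 0.0119
gripper_force: 30.0
```

Emit:
drive_tool(
  translation=[
    [0,-0.001,0],
    [0,-0.002,0],
    [0,-0.003,0],
    [0,-0.003,0],
  ],
  twist=[0,0,0,0],
)

```text
time_s: 3.78
position: [0.4776, 0.278, 0.0838]
orientation: [0.001, 0.787, 0.618, 0.002]
contact_force: [18.2, -3.7, -8.6]
finger_gap: 0.012
gripper_force: 30.0
```

Emit:
drive_tool(
  translation=[
    [0,0.001,0],
    [0,0.002,0],
    [0,0.002,0],
  ],
  twist=[0,0,0],
  jaw=40,
)

```text
time_s: 4.15
position: [0.4764, 0.2778, 0.0835]
orientation: [-0.0, 0.787, 0.618, -0.0]
contact_force: [-1.1, 0.5, 0.1]
finger_gap: 0.0368
gripper_force: 0.0
```

Emit:
drive_tool(
  translation=[
    [0,0,-0.05],
    [0,0,-0.1],
    [0,0,-0.1],
  ],
  twist=[0,0,0],
  jaw=93,
)

```text
time_s: 4.53
position: [0.4781, 0.2787, 0.1872]
orientation: [0.001, 0.786, 0.618, 0.003]
contact_force: [0.1, -0.4, -0.3]
finger_gap: 0.0654
gripper_force: 0.0
```

```bash
python3 go.py .557 .2592 .17 76.4
python3 - <<'E'
from h import *
c=snap('top','t2.png');cv2.imwrite('pics/t2c.png',cv2.resize(c['image'][185:260,125:205,::-1],None,fx=8,fy=8,interpolation=cv2.INTER_CUBIC))
E
```

```text
pos [0.4781 0.2787 0.1872] yaw -13.71 tz [ 0.0056  0.0028 -1.    ] t 4.525 F [ 0.1 -0.4 -0.3] gap 0.06542427624163287
shift [-0.0003  0.0812  0.0176] twist -2.0025
```

Emit:
drive_tool(
  translation=[
    [0,0.05,0.01],
    [0,0.081,0.01],
    [0,0.081,0.01],
    [0,0.081,0.01],
    [0,0.081,0.01],
  ],
  twist=[-1,-1,-1,-1,-1],
)

```text
time_s: 5.2
position: [0.5547, 0.2583, 0.172]
orientation: [-0.001, 0.49, 0.872, -0.001]
contact_force: [0.7, -0.2, -0.3]
finger_gap: 0.0926
gripper_force: 0.0
```

Emit:
drive_tool(
  translation=[
    [0,0,0],
    [0,0,0],
    [0,0,0],
    [0,0,0],
    [0,0,0],
  ],
  twist=[-1,-1,-1,-1,-1],
)

```text
time_s: 5.82
position: [0.555, 0.2585, 0.1728]
orientation: [-0.001, 0.12, 0.993, -0.0]
contact_force: [-0.4, -0.0, 0.3]
finger_gap: 0.0931
gripper_force: 0.0
```

```bash
python3 go.py .557 .2592 .046 76.4
python3 - <<'E'
from h import *
c=snap('wrist','w2.png');print(np.round(c['world_from_camera'],3).tolist())
E
```

```text
pos [0.555  0.2585 0.1728] yaw 76.16 tz [-1.2e-03 -4.0e-04 -1.0e+00] t 5.825 F [-0.4 -0.   0.3] gap 0.093116004603032
shift [-0.0019  0.0012  0.1268] twist -0.0053
[[0.239, 0.93, 0.278, 0.477], [0.971, -0.229, -0.069, 0.277], [-0.001, 0.287, -0.958, 0.339], [0.0, 0.0, 0.0, 1.0]]
```

View pics/w2.png

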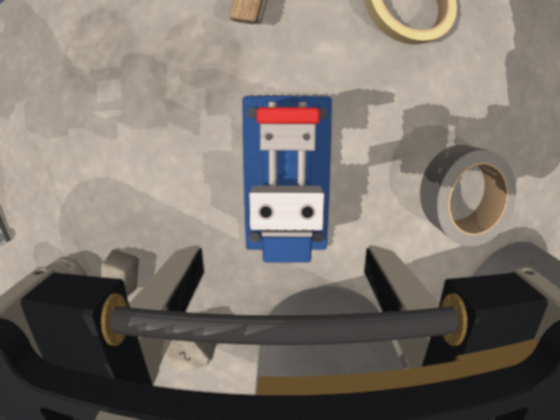

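The jaw is fully back and the block is exposed, with its holes at (266,212) and (308,212).

Run:
```python
from h import *
c=np.load('pics/w2.png.npz')
h=[fray(c,*q,.07)for q in[(265.5,212),(307.5,212)]];print(np.round(h,4),np.mean(h,0).round(4))
```

```text
[[0.5536 0.2416 0.07  ]
 [0.5623 0.277  0.07  ]] [0.5579 0.2593 0.07  ]
```

Emit:
drive_tool(
  translation=[
    [-0.002,0.001,0.05],
    [-0.002,0.001,0.09],
    [-0.002,0.001,0.115],
    [-0.002,0.001,0.127],
    [-0.002,0.001,0.127],
  ],
  twist=[0,0,0,0,0],
)

```text
time_s: 6.5
position: [0.5575, 0.259, 0.0463]
orientation: [-0.0, 0.121, 0.993, -0.0]
contact_force: [-0.4, 0.2, 0.6]
finger_gap: 0.093
gripper_force: 0.0
```

Emit:
drive_tool(
  translation=[
    [0,0,0],
    [0,0,0],
    [0,0,0],
    [0,0,0],
    [0,0,0],
  ],
  twist=[0,0,0,0,0],
  jaw=40,
  grip_force=35,
)

```text
time_s: 7.12
position: [0.5579, 0.2592, 0.0471]
orientation: [0.0, 0.12, 0.993, 0.0]
contact_force: [-0.6, 0.3, 5.3]
finger_gap: 0.0639
gripper_force: 35.0
```

Emit:
drive_tool(
  translation=[
    [0,0,-0.015],
    [0,0,-0.04],
    [0,0,-0.08],
    [0,0,-0.12],
    [0,0,-0.12],
  ],
  twist=[0,0,0,0,0],
)

```text
time_s: 7.75
position: [0.559, 0.2595, 0.1702]
orientation: [0.002, 0.119, 0.993, 0.001]
contact_force: [1.3, 0.5, -2.1]
finger_gap: 0.0637
gripper_force: 35.0
```

```bash
python3 go.py .46 .01 .12 3.3
```

```text
pos [0.559  0.2595 0.1702] yaw 76.27 tz [ 0.0053  0.0019 -1.    ] t 7.75 F [ 1.3  0.5 -2.1] gap 0.06374845151537932
shift [ 0.0372 -0.266   0.0492] twist 1.6216
```

Emit:
drive_tool(
  translation=[
    [0.004,-0.03,0],
    [0.011,-0.08,0],
    [0.018,-0.13,0],
    [0.026,-0.18,0],
    [0.032,-0.23,0.01],
  ],
  twist=[0.15,0.35,0.55,0.75,0.95],
)

```text
time_s: 8.38
position: [0.4709, 0.0419, 0.1563]
orientation: [-0.0, 0.475, 0.88, -0.0]
contact_force: [0.5, -0.2, -1.8]
finger_gap: 0.0638
gripper_force: 35.0
```

```bash
python3 go.py .46 .01 .05 3.3
```

```text
pos [0.4709 0.0419 0.1563] yaw 33.25 tz [-2.e-04 -2.e-04 -1.e+00] t 8.375 F [ 0.5 -0.2 -1.8] gap 0.0637790554594406
shift [-0.0207 -0.0265  0.1063] twist 0.6655
```

Emit:
drive_tool(
  translation=[
    [-0.014,-0.018,0.01],
    [-0.021,-0.0265,0.03],
    [-0.021,-0.0265,0.07],
    [-0.021,-0.0265,0.106],
    [-0.021,-0.0265,0.106],
  ],
  twist=[0.2,0.4,0.58,0.665,0.665],
)

```text
time_s: 9.0
position: [0.4594, 0.0111, 0.0486]
orientation: [-0.002, 0.684, 0.729, -0.002]
contact_force: [-0.1, 0.7, -2.3]
finger_gap: 0.0639
gripper_force: 35.0
```

```bash
python3 go.py .46 .01 .0065 3.3
```

```text
pos [0.4594 0.0111 0.0486] yaw 3.62 tz [-5.8e-03  4.0e-04 -1.0e+00] t 9.0 F [-0.1  0.7 -2.3] gap 0.06386827620481603
shift [-0.0012  0.0008  0.0421] twist 0.0072
```

Emit:
drive_tool(
  translation=[
    [0,0,0.02],
    [0,0,0.034],
    [0,0,0.04],
    [0,0,0.042],
    [0,0,0.042],
  ],
  twist=[0,0,0,0,0],
)

```text
time_s: 9.62
position: [0.4617, 0.0111, 0.009]
orientation: [0.0, 0.684, 0.729, 0.0]
contact_force: [0.1, 0.2, -1.0]
finger_gap: 0.0639
gripper_force: 35.0
```

Emit:
drive_tool(
  translation=[
    [0,0,0.001],
    [0,0,0.001],
  ],
  twist=[0,0],
)

```text
time_s: 9.88
position: [0.4616, 0.011, 0.0078]
orientation: [0.0, 0.685, 0.729, 0.0]
contact_force: [-0.6, -0.2, -2.2]
finger_gap: 0.0637
gripper_force: 35.0
```

Emit:
drive_tool(
  translation=[
    [0,0,0.0007],
    [0,0,0.0015],
    [0,0,0.0015],
  ],
  twist=[0,0,0],
)

```text
time_s: 10.25
position: [0.4616, 0.0111, 0.0071]
orientation: [0.0, 0.685, 0.729, 0.0]
contact_force: [-5.7, 0.4, 17.5]
finger_gap: 0.0637
gripper_force: 35.0
```

On the bench; release, rise and turn.

Emit:
drive_tool(
  translation=[
    [0,0,-0.0005],
    [0,0,-0.0005],
    [0,0,-0.0005],
    [0,0,-0.0005],
    [0,0,-0.0005],
  ],
  twist=[0,0,0,0,0],
  jaw=93,
)

```text
time_s: 10.88
position: [0.4615, 0.0111, 0.0066]
orientation: [-0.0, 0.685, 0.729, -0.0]
contact_force: [-0.6, 0.5, 0.6]
finger_gap: 0.093
gripper_force: 0.0
```

Emit:
drive_tool(
  translation=[
    [0,0,-0.04],
    [0,0,-0.08],
    [0,0,-0.12],
    [0,0,-0.12],
    [0,0,-0.12],
  ],
  twist=[0,0,0.25,0.48,0.7],
)

```text
time_s: 11.5
position: [0.4616, 0.0111, 0.1272]
orientation: [0.0, 0.858, 0.513, 0.0]
contact_force: [0.8, -0.3, -0.3]
finger_gap: 0.0931
gripper_force: 0.0
```

```bash
python3 go.py .4616 .011 .12 -86.7
```

```text
pos [0.4616 0.0111 0.1272] yaw -28.24 tz [ 1.1e-03 -1.0e-04 -1.0e+00] t 11.5 F [ 0.8 -0.3 -0.3] gap 0.09308380887772727
shift [-0.0001 -0.      0.0072] twist 1.2991
```

Emit:
drive_tool(
  translation=[
    [0,0,0],
    [0,0,0],
    [0,0,0],
    [0,0,0],
    [0,0,0],
  ],
  twist=[1,1,1,1,1],
)

```text
time_s: 12.12
position: [0.4614, 0.0111, 0.1266]
orientation: [0.0, 0.989, 0.148, -0.0]
contact_force: [-0.1, 1.0, -1.1]
finger_gap: 0.0929
gripper_force: 0.0
```

Emit:
drive_tool(
  translation=[
    [0,0,0],
    [0,0,0],
    [0,0,0],
  ],
  twist=[0.3,0.3,0.3],
)

```text
time_s: 12.5
position: [0.4614, 0.0111, 0.1266]
orientation: [-0.0, 0.999, 0.033, -0.0]
contact_force: [0.2, -0.6, 0.1]
finger_gap: 0.093
gripper_force: 0.0
```

```bash
python3 go.py .4616 .011 .007 -86.7
python3 - <<'E'
from h import *
c=snap('wrist','w3.png')
E
```

```text
pos [0.4614 0.0111 0.1266] yaw -86.23 tz [-1.e-04  0.e+00 -1.e+00] t 12.5 F [ 0.2 -0.6  0.1] gap 0.09303034820870441
shift [2.000e-04 1.000e-04 1.196e-01] twist 0.0105
```

View pics/w3.png

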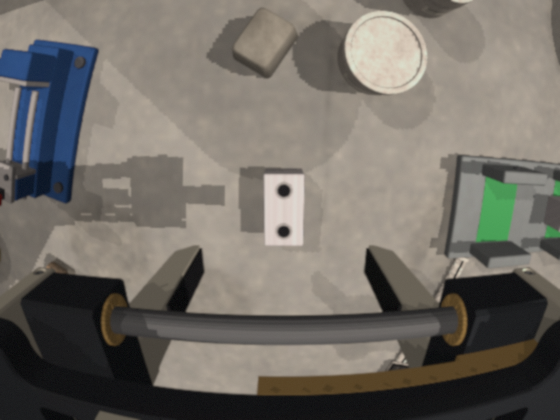

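The block lies flat, holes up at (284,190) and (284,231), square to the fingers.

Run:
```python
from h import *
c=np.load('pics/w3.png.npz')
h=[fray(c,*q,.03)for q in[(284,190),(284,231)]];print(np.round(h,4),np.mean(h,0).round(4))
```

```text
[[0.4793 0.0111 0.03  ]
 [0.4431 0.0087 0.03  ]] [0.4612 0.0099 0.03  ]
```

Emit:
drive_tool(
  translation=[
    [0,0,0.04],
    [0,0,0.08],
    [0,0,0.105],
    [0,0,0.12],
    [0,0,0.12],
  ],
  twist=[0.01,0.01,0.01,0.01,0.01],
)

```text
time_s: 13.18
position: [0.4612, 0.0111, 0.0062]
orientation: [-0.0, 1.0, 0.028, -0.001]
contact_force: [0.3, 0.4, 0.5]
finger_gap: 0.0929
gripper_force: 0.0
```

Emit:
drive_tool(
  translation=[
    [0,0,0],
    [0,0,0],
    [0,0,0],
    [0,0,0],
    [0,0,0],
  ],
  twist=[0,0,0,0,0],
  jaw=20,
)

```text
time_s: 13.8
position: [0.4615, 0.0111, 0.0067]
orientation: [-0.0, 1.0, 0.027, 0.0]
contact_force: [0.6, -0.1, -0.5]
finger_gap: 0.0477
gripper_force: 0.0
```

Emit:
drive_tool(
  translation=[
    [0,0,0],
    [0,0,0],
    [0,0,0],
    [0,0,0],
  ],
  twist=[0,0,0,0],
)

```text
time_s: 14.3
position: [0.4615, 0.0111, 0.0066]
orientation: [-0.0, 1.0, 0.027, -0.0]
contact_force: [-0.2, -0.6, 0.2]
finger_gap: 0.0337
gripper_force: 35.0
```

Emit:
drive_tool(
  translation=[
    [0,0,-0.015],
    [0,0,-0.05],
    [0,0,-0.1],
    [0,0,-0.12],
    [0,0,-0.12],
  ],
  twist=[0,0,0,0,0],
)

```text
time_s: 14.92
position: [0.4622, 0.011, 0.1284]
orientation: [0.0, 1.0, 0.027, 0.002]
contact_force: [0.2, 1.0, -2.5]
finger_gap: 0.034
gripper_force: 35.0
```

```bash
python3 go.py .4714 -.2151 .12 -86.7
```

```text
pos [0.4622 0.011  0.1284] yaw -86.85 tz [ 3.5e-03 -3.0e-04 -1.0e+00] t 14.925 F [ 0.2  1.  -2.5] gap 0.03401114842818321
shift [-0.0033  0.2263  0.0085] twist -0.0033
```

Emit:
drive_tool(
  translation=[
    [0,0.03,0],
    [-0.001,0.08,0],
    [-0.002,0.13,0],
    [-0.003,0.18,0],
    [-0.003,0.21,0],
  ],
  twist=[0,0,0,0,0],
)

```text
time_s: 15.55
position: [0.4692, -0.2006, 0.1255]
orientation: [-0.0, 1.0, 0.027, -0.001]
contact_force: [-0.3, 0.4, -1.6]
finger_gap: 0.0336
gripper_force: 35.0
```

Emit:
drive_tool(
  translation=[
    [0,0.01,0],
    [0,0.016,0],
    [0,0.016,0],
  ],
  twist=[0,0,0],
)

```text
time_s: 15.92
position: [0.4708, -0.2141, 0.1264]
orientation: [-0.0, 1.0, 0.028, -0.0]
contact_force: [-1.0, 0.5, -1.8]
finger_gap: 0.0338
gripper_force: 35.0
```

```bash
python3 go.py .4714 -.2151 .06 -86.7
python3 - <<'E'
from h import *
c=snap('wrist','w4.png'); cv2.imwrite('pics/w4c.png',cv2.resize(c['image'][120:300,160:400,::-1],None,fx=3.3,fy=3.3,interpolation=cv2.INTER_CUBIC))
E
```

```text
pos [ 0.4708 -0.2141  0.1264] yaw -86.82 tz [-6.e-04  4.e-04 -1.e+00] t 15.925 F [-1.   0.5 -1.8] gap 0.03378445932050227
shift [0.0006 0.0011 0.0664] twist -0.0027
```

View pics/w4c.png

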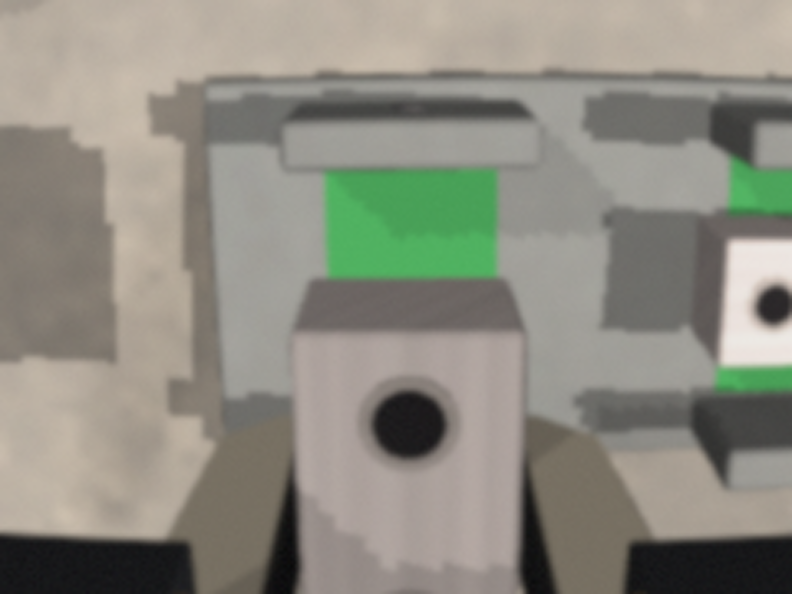

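The far cheek's inner top edge runs from (285,168) to (538,165), the pad's sides are at columns 327 and 497, and the near hole is at (408,425). I'll work out the fit.

Run:
```python
from h import *
c=np.load('pics/w4.png.npz')
P=lambda q,z:fray(c,160+(q[0]+.5)/3.3-.5,120+(q[1]+.5)/3.3-.5,z)
th=np.radians(3.3);R=np.array([[np.cos(th),-np.sin(th)],[np.sin(th),np.cos(th)]])
L=lambda w:(R.T@(w[:2]-[.4714,-.2151])).round(4)
for n,q,z in[('cheekL',(285,168),.052),('cheekR',(538,165),.052),('cheekoutL',(292,120),.052),('padL',(327,220),.012),('padR',(497,220),.012),('hole',(408,425),.1497),('blkL',(294,332),.1497),('blkR',(525,332),.1497)]:print(n,L(P(q,z)))
```

```text
cheekL [0.0376 0.0285]
cheekR [ 0.0382 -0.0292]
cheekoutL [0.0486 0.0266]
padL [0.0165 0.0222]
padR [ 0.0164 -0.0233]
hole [0.0166 0.0004]
blkL [0.0309 0.0164]
blkR [ 0.0308 -0.0161]
```

Emit:
drive_tool(
  translation=[
    [0.002,0.001,0.03],
    [0.002,0.001,0.055],
    [0.002,0.001,0.065],
    [0.002,0.001,0.065],
    [0.002,0.001,0.065],
  ],
  twist=[0,0,0,0,0],
)

```text
time_s: 16.6
position: [0.4735, -0.2157, 0.0625]
orientation: [0.0, 1.0, 0.028, 0.001]
contact_force: [0.2, -0.6, -1.8]
finger_gap: 0.034
gripper_force: 35.0
```

```bash
python3 go.py .473 -.2151 .0186 -86.7
python3 - <<'E'
from h import *
c=snap('wrist','w5.png'); cv2.imwrite('pics/w5c.png',cv2.resize(c['image'][120:300,160:400,::-1],None,fx=3.3,fy=3.3,interpolation=cv2.INTER_CUBIC))
E
```

```text
pos [ 0.4735 -0.2157  0.0625] yaw -86.84 tz [ 1.2e-03 -7.0e-04 -1.0e+00] t 16.6 F [ 0.2 -0.6 -1.8] gap 0.03402590390308803
shift [-0.0005 -0.0007  0.0439] twist -0.0031
```

View pics/w5c.png

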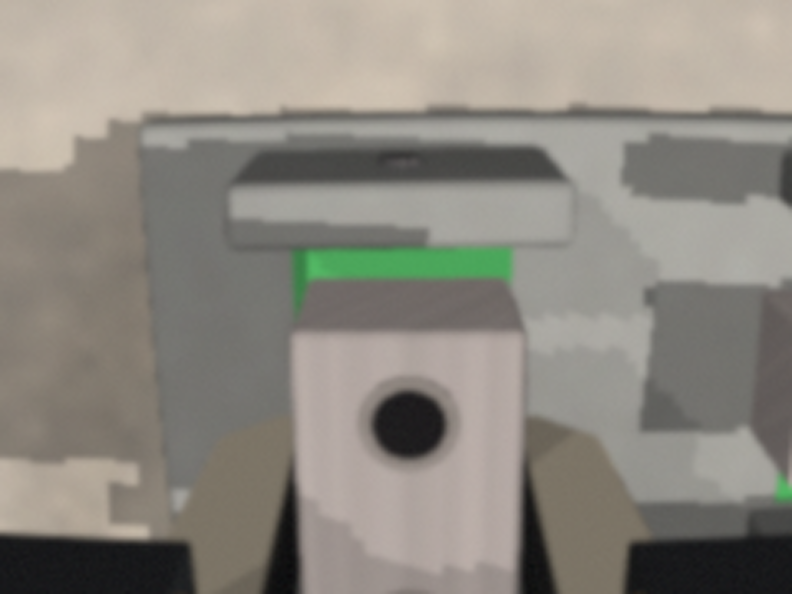

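The block is about 5 mm from the far cheek and about 1 mm to the right of the bay's centre, so I correct slightly and lower.

Emit:
drive_tool(
  translation=[
    [0.0005,-0.001,0.01],
    [0.0005,-0.001,0.025],
    [0.0005,-0.001,0.035],
    [0.0005,-0.001,0.04],
    [0.0005,-0.001,0.04],
  ],
  twist=[0,0,0,0,0],
)

```text
time_s: 17.27
position: [0.4732, -0.2145, 0.0212]
orientation: [-0.0, 1.0, 0.027, -0.0]
contact_force: [0.3, 0.3, -1.2]
finger_gap: 0.0339
gripper_force: 35.0
```

Emit:
drive_tool(
  translation=[
    [0,0,0.001],
    [0,0,0.002],
    [0,0,0.002],
  ],
  twist=[0,0,0],
)

```text
time_s: 17.65
position: [0.4734, -0.2147, 0.0198]
orientation: [0.0, 1.0, 0.027, 0.0]
contact_force: [0.3, 0.2, -1.5]
finger_gap: 0.0337
gripper_force: 35.0
```

Emit:
drive_tool(
  translation=[
    [0,0,0.0007],
    [0,0,0.0013],
    [0,0,0.0013],
  ],
  twist=[0,0,0],
)

```text
time_s: 18.02
position: [0.4734, -0.2147, 0.0186]
orientation: [0.0, 1.0, 0.027, 0.0]
contact_force: [-1.7, 0.8, 4.7]
finger_gap: 0.0339
gripper_force: 35.0
```

Emit:
drive_tool(
  translation=[
    [0,0,0],
    [0,0,0],
    [0,0,0],
    [0,0,0],
    [0,0,0],
  ],
  twist=[0,0,0,0,0],
  jaw=65,
)

```text
time_s: 18.65
position: [0.4734, -0.2146, 0.0183]
orientation: [0.0, 1.0, 0.027, -0.0]
contact_force: [0.7, 0.5, -0.3]
finger_gap: 0.065
gripper_force: 0.0
```

Emit:
drive_tool(
  translation=[
    [0,0,-0.02],
    [0,0,-0.06],
    [0,0,-0.12],
    [0,0,-0.15],
    [0,0,-0.15],
  ],
  twist=[0,0,0,0,0],
)

```text
time_s: 19.27
position: [0.4743, -0.2151, 0.1703]
orientation: [0.001, 1.0, 0.027, 0.002]
contact_force: [-0.7, 0.6, -1.1]
finger_gap: 0.0649
gripper_force: 0.0
```

Emit:
drive_tool(
  translation=[
    [-0.03,-0.05,0],
    [-0.05,-0.1,0],
    [-0.06,-0.15,0],
    [-0.06,-0.2,0],
    [-0.06,-0.2,0],
  ],
  twist=[0,0,0,0,0],
)

```text
time_s: 19.9
position: [0.4014, -0.0159, 0.1672]
orientation: [-0.0, 1.0, 0.029, -0.001]
contact_force: [-0.2, -0.6, -0.2]
finger_gap: 0.065
gripper_force: 0.0
```

Run:
```python
from h import *
c=snap('top','t9.png');a=c['image'][:,:,::-1]
s=cv2.resize(a[215:285,305:420],None,fx=6.9,fy=6.9,interpolation=cv2.INTER_CUBIC);cv2.imwrite('pics/s9.png',s)
```

```text
(no output)
```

View pics/s9.png

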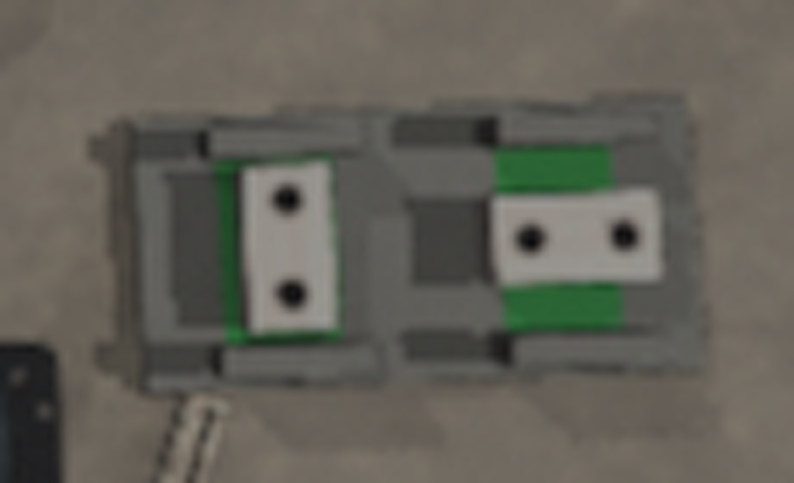

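The block lies flat on the left pad, with its holes at (287,199) and (291,294), lengthwise between the cheeks and clear of both. The stored block hasn't moved. I'm handing the job in.

```bash
python3 -c "
from workcell import order
print(order.job_done())"
```

```text
the job is handed in; nothing more can be done
None
```

The job is handed in at about 20 s: I opened the vise fully, set the block on the bench, then laid it drilled face up, lengthwise on the empty left bay's pad. The stored block is unmoved in the last picture; the arm stayed clear of the cube and spacer, though I took no final picture of those two.

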